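# Tip the reamer out of its storage tube

### The job

The adjustable reamer has been put away in its tall storage tube and sits too deep to be reached with the fingers. Tip the tube low over the rubber-lined tray so that the reamer slides out, straight from the tube into the tray (its oiled blades must not touch the bare bench, and it must not be dropped in from high up), and leave it lying flat in the tray. Then stand the empty tube back upright on the bench where it stood, without disturbing the flange, the bearing or the blue carton.

Things in the scene. Friction and masses are not known exactly. Their poses are not given: they have to be found in the camera images.
- tube: The storage tube: clear plastic, 41 mm outside, 35 mm bore, 190 mm tall, orange bead round the open top, orange foot 66 mm across and 6 mm thick narrowing to a 49 mm collar that ends 26 mm up. 0.15 kg, loose, upright on the bench, left of the tray. Origin: centre of its underside; z runs up its axis to the mouth. Grip it round the plain plastic, 40 to 175 mm up.
- tube_mouth (a point): Centre of the tube's open mouth, 190 mm above its origin on the axis.
- reamer: The adjustable hand reamer: steel, 125 mm long, six blades between two dark hexagon nuts (25 mm over corners), then a 12 mm round shank with a square end. Origin: centre of its blade end; z runs along its axis to the square end. It stands loose in the tube, blades down, on the inner floor 12 mm above the tube's underside, its top 53 mm below the mouth. Mass hidden, 0.11 to 0.22 kg.
- reamer_mid (a point): Middle of the reamer's length, on its axis. The reamer is oiled: it begins to slip when the tube's mouth points some 6 to 12 degrees below level (hidden friction) and then slides right out by itself in about a second.
- tray: Shallow bare-metal parts tray fixed to the bench, 80 x 170 mm outside, 24 mm high with a rounded rim (27 mm to the top of the rim), walls 3 mm, floor lined with black rubber whose top is 7 mm above the bench. Origin: centre of its underside; its own y is along the 170 mm side, its own z up.
- flange: Bystander: grey cast hub flange, 110 mm across, 30 mm high.
- bearing: Bystander: steel ball bearing lying flat, 62 mm across, 16 mm high.
- carton_blue: Bystander: small blue carton, 60 x 85 x 60 mm.

How it is judged:
On the way:
1. the reamer is out of the tube and lies flat in the tray (x of reamer_mid in the frame of tray between -0.037 and 0.037 m and y of reamer_mid in the frame of tray between -0.04 and 0.04 m and z of reamer_mid in the frame of tray below 0.026 m and angle between the z axis of reamer and the z axis of tray, either way round above 1.45 rad), for 0.2 s.
At the end, for the whole second after the job is handed in: The reamer lies flat and still in the tray (its middle within the tray's walls, under 26 mm above the bench, its axis within 7 degrees of level), and the tube stands still and upright (within 3 degrees) on the bench, within 50 mm of where it stood (all of step 1 and linear speed of reamer below 0.03 m/s and angle between tube's own z axis and vertical below 0.05 rad and height (world z) of tube between -0.006 and 0.006 m and distance of tube from where it was at the start of the episode below 0.05 m and linear speed of tube below 0.02 m/s); the robot touches nothing.
It fails at once if the reamer comes down on the bare bench: out of the tube, beside the tray, its middle under 30 mm (distance between reamer_mid and tube above 0.2 m and height (world z) of reamer_mid below 0.03 m and (x of reamer_mid in the frame of tray above 0.04 m or x of reamer_mid in the frame of tray below -0.04 m or y of reamer_mid in the frame of tray above 0.085 m or y of reamer_mid in the frame of tray below -0.085 m)).
It fails at once if the reamer leaves the tube from high up: it is more than half out of the mouth while its middle is over 120 mm above the bench (z of reamer_mid in the frame of tube above 0.19 m and height (world z) of reamer_mid above 0.12 m).
It fails at once if the flange, the bearing or the blue carton is moved by more than 30 mm (distance of any of flange, bearing, carton_blue from where it was at the start of the episode above 0.03 m).
It also fails if it takes over 50 s, if anything falls off the work surface, if the arm or the gripper's body presses on something with over 40 N, if the wrist force passes 120 N, or if a joint passes its speed limit or range.

### The arm

A 7-joint arm with a two-finger parallel gripper is mounted at the origin on the work surface; the furniture and walls round the work are solid. World frame = base frame: x ahead of the robot, y to its left, z up, the work surface at z = 0. Lengths are in m, angles in rad, forces in N, time in s.
With the tool pointing down it reaches from about 0.35 to 0.9 m from the base axis. Payload 8.1 kg.
Tool frame: the origin (TCP) lies between the finger pads; the fingertips stand arm.tip_extent ahead of it and the grasp point (between the pads) lies 2 mm behind it (arm.tip_extent is the distance from the TCP to the fingertips, in m); z points along the fingers, y is the line along which they close (so a half turn about z gives the same grasp; the last joint's range is limited). The gripper opens to 85 mm and grips with 20 to 120 N. Pads are 22 mm wide; open, the fingers measure 114 mm over their backs; the gripper's body (76 mm by 85 mm) begins 54 mm behind the grasp point. The pads swing forward as they close: fully open they stand 13 mm farther back than shut.
Start: joints at [-1.261, 0.434, 0.025, 1.573, -0.012, 1.134, -0.075], TCP at [0.251, 0.573, 0.248] pointing down, gripper open.
Joint ranges: [-2.62, 2.62], [-0.44, 2.09], [-1.27, 1.32], [0.08, 2.57], [-1.32, 4.46], [0.12, 2], [-2.74, 2.74]. Speed limits (rad/s): [2.22, 2.22, 3.01, 3.01, 3.14, 3.14, 3.14].

### API

Orientations are given as a unit quaternion [w, x, y, z].
In Python, from workcell import arm gives the robot as it stands.
- The arm moves only by the tool apply_moves, never from a script. Its argument "plan" is a list of rows, each an object with "fingers": the finger opening in m, from 0 to 0.0854; "dp": the shift along the tool's x, y, z in m, a list of three; "turn": the turn, a rotation vector about the tool's x, y, z in rad, a list of three. In form: [{"fingers": fingers, "dp": [dx, dy, dz], "turn": [ax, ay, az]}, ...]. A call has 1 to 20 rows; each row shifts and turns the commanded pose from where the row before left it, along the tool's axes as they then stand; what a row does not reach is not made up. A row lasts 1/12 s, in which the tool goes at most 41.7 mm and 7.16 degrees, less where a joint would pass 70% of its speed; a pose out of reach is approached as far as the arm can. A call with a gripper value outside its range is refused whole. The fingers move at their own pace and stop on an object; "squeeze" is the grip in N (left out, the last holds). Time passes only in rows, so rows that do not move let the fingers close. It gives the time, the measured TCP pose, the force, the opening and the grip force at its end, in the units of the state.
- arm.get_obs(): the state, without advancing time (a new reading comes with each control period).
- arm.snapshot(name): name is "side" or "top"; returns a dict with "color" (480x640x3 uint8, blue, green, red), "range_z" (480x640 float32, m along the optical axis (not along the pixel's ray), 0 where there is no reading), "camera_matrix" (3x3 intrinsics, pixels), "distortion" ([k1, k2, p1, p2, k3] as OpenCV has them; the pictures are not rectified), "T" (4x4, takes a point from camera to world coordinates). Camera axes: x right, y down, z forward; pixel columns grow to the right and rows downward; lengths in m; the calibration is good to about 2 mm. A picture is of the moment at which its call begins.
- arm.sign_off(): hands the job in; it is judged then, once.
The state is a dict: "time_s": time; "joint_pos": joint angles; "qd": joint speeds; "joint_torque": joint torques, N m; "eef_pos": TCP position; "ee_rot": TCP orientation; "wrist_force": force on the tool from outside, world axes, zero at the start; "ft_torque": the same for the moment, N m; "grip_width": finger opening in m; "finger_force": force on a finger pad.
Only numpy, scipy, OpenCV 4.12 (cv2) and the standard library are available. Lean on these libraries where they do the work, as an engineer would, in place of code of your own. Each camera call takes 0.05 s, during which the arm holds its last target. There are 200 camera calls.

## Working session

There is one attempt and no reset: what is moved stays moved. The work goes in short steps, Python scripts to look and compute and a tool call to move; the robot and the scene stay as the last step left them, time stands still between calls to the robot, and variables do not carry over. Pictures are saved under pics/ and viewed, at most 10 in all, crops included, and the job is handed in when it is done.

Besides the shell and the picture viewer there is one more tool, called after "Request:" as name(argument=value, ...) on one line, values as JSON. apply_moves: Moves the arm, as the interface text tells. Its arguments: {"type":"object","properties":{"plan":{"type":"array","items":{"type":"object","properties":{"fingers":{"type":"number"},"dp":{"type":"array","items":{"type":"number"}},"turn":{"type":"array","items":{"type":"number"}}}}},"squeeze":{"type":"number"}},"required":["plan"]}

```bash
mkdir -p pics; ls; python3 - <<'E'
from workcell import arm
import cv2,numpy as np,pickle
o=arm.get_obs();print({k:np.round(v,4).tolist() for k,v in o.items()},arm.tip_extent)
S={n:arm.snapshot(n) for n in("side","top")}
pickle.dump(S,open("s0.pkl","wb"))
for n in S:
    cv2.imwrite(f"pics/{n}0.png",S[n]["color"]);print(n,S[n]["camera_matrix"],S[n]["distortion"],np.round(S[n]["T"],3))
E
```

```text
pics
{'time_s': 0.0, 'joint_pos': [-1.2606, 0.4352, 0.025, 1.5741, -0.0116, 1.134, -0.0751], 'qd': [-0.0007, -0.0, -0.0001, 0.0003, -0.0001, 0.0003, -0.0005], 'joint_torque': [-0.0006, -67.0472, 1.0241, -31.6212, 0.0154, 0.0126, 0.0], 'eef_pos': [0.2506, 0.5721, 0.2475], 'ee_rot': [-0.0001, 0.2049, 0.9788, -0.0008], 'wrist_force': [0.9546, 0.3639, 0.0128], 'ft_torque': [-0.0134, 0.0061, -0.0458], 'finger_force': 0.0, 'grip_width': 0.0855} 0.017
side [[503.48358734   0.         315.57893974]
 [  0.         503.48358734 240.57548943]
 [  0.           0.           1.        ]] [-0.07002553  0.          0.          0.          0.        ] [[-1.    -0.006  0.02   0.529]
 [-0.019  0.628 -0.778  0.908]
 [-0.008 -0.778 -0.628  0.9  ]
 [ 0.     0.     0.     1.   ]]
top [[507.58985777   0.         326.052345  ]
 [  0.         507.58985777 236.07888619]
 [  0.           0.           1.        ]] [-0.08974777  0.          0.          0.          0.        ] [[ 0.017 -0.998  0.057  0.512]
 [-1.    -0.016  0.016 -0.034]
 [-0.015 -0.057 -0.998  1.191]
 [ 0.     0.     0.     1.   ]]
```

View pics/top0.png

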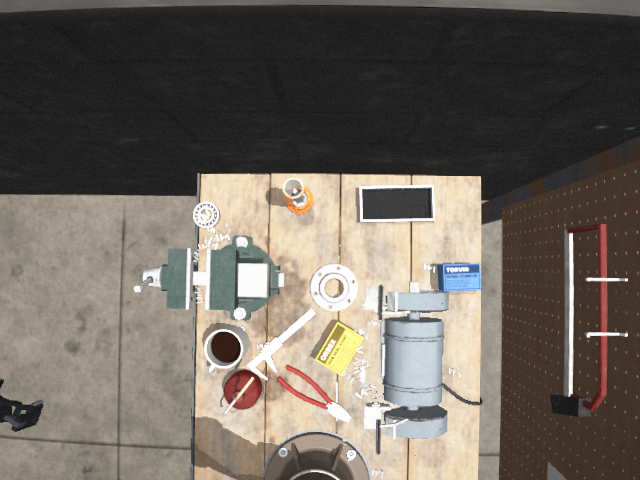

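View pics/side0.png

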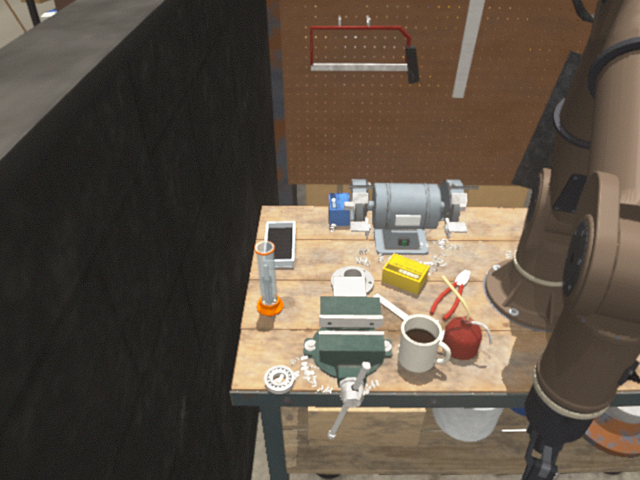

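The top view shows the tube foot at (298,203) with its mouth at (293,187), and the tray centred at about (397,204) with its long side along y. The flange is at (333,288), the bearing at (206,214) and the blue carton at (460,277). A dark wall stands behind the bench.

```bash
cat > h.py <<'E'
import cv2,numpy as np
def cloud(s):
    """world xyz per pixel (480x640x3), nan where no depth"""
    v,u=np.mgrid[:480,:640]
    n=cv2.undistortPoints(np.stack([u,v],-1).reshape(-1,1,2).astype(float),s["camera_matrix"],s["distortion"]).reshape(480,640,2)
    z=np.where(s["range_z"]>0,s["range_z"],np.nan)[...,None]
    return np.concatenate([n*z,z],-1)@s["T"][:3,:3].T+s["T"][:3,3]
def ray_at(s,uv,h):
    n=cv2.undistortPoints(np.array(uv,float).reshape(-1,1,2),s["camera_matrix"],s["distortion"]).reshape(-1,2)
    d=np.c_[n,np.ones(len(n))]@s["T"][:3,:3].T;o=s["T"][:3,3]
    return o+d*((h-o[2])/d[:,2])[:,None]
def orange(s):
    hsv=cv2.cvtColor(s["color"],cv2.COLOR_BGR2HSV)
    return cv2.inRange(hsv,(5,190,150),(18,255,255))>0
E
python3 - <<'E'
import pickle
from h import *
S=pickle.load(open("s0.pkl","rb"));C={n:cloud(S[n]) for n in S}
np.set_printoptions(precision=3,suppress=True)
for n in S:
    P=C[n];m=orange(S[n])&(P[...,0]>.6)&(P[...,0]<.9)&(abs(P[...,1])<.25)
    for a,b in((-.01,.012),(.012,.05),(.17,.21)):
        q=P[m&(P[...,2]>a)&(P[...,2]<b)]
        if len(q):print(n,a,len(q),q.min(0),q.max(0),(q.min(0)+q.max(0))/2)
t=S["top"];P=C["top"]
print("tray corners",ray_at(t,[(360,187),(434,187),(434,221),(361,221)],.025))
for nm,uv in dict(wall=(320,165),wall2=(320,150),wall3=(320,100),wall4=(320,20),wall5=(320,5),visetop=(253,280),vis2=(240,250),flange=(320,288),mouth=(293,187),yel=(340,345),grinder=(415,300),grind2=(415,340),bearing=(206,207),carton=(460,280),gravtable=(300,240)).items():print(nm,P[uv[1],uv[0]])
Q=C["side"];w=Q[240:480:40,100:260:30];print("wall side",w.reshape(-1,3)[::3])
# height map maxima in work region
g=P.reshape(-1,3);
for x0 in np.arange(.4,.9,.05):
    print(round(x0,2),[int(1000*np.nan_to_num(np.nanmax(np.r_[0,g[(abs(g[:,0]-x0-.025)<.025)&(abs(g[:,1]-y-.025)<.025),2]]))) for y in np.arange(-.35,.35,.05)])
E
```

```text
side -0.01 136 [ 0.634 -0.158  0.   ] [0.696 0.087 0.012] [ 0.665 -0.035  0.006]
side 0.012 135 [0.636 0.042 0.012] [0.693 0.083 0.028] [0.664 0.063 0.02 ]
side 0.17 17 [0.645 0.059 0.184] [0.682 0.075 0.189] [0.663 0.067 0.186]
tray corners [[ 0.694 -0.092  0.025]
 [ 0.697 -0.264  0.025]
 [ 0.618 -0.264  0.025]
 [ 0.615 -0.095  0.025]]
wall [ 0.779  0.007 -0.151]
wall2 [0.779 0.002 0.03 ]
wall3 [ 0.78  -0.007  0.385]
wall4 [ 0.78  -0.015  0.658]
wall5 [ 0.76  -0.017  0.729]
visetop [0.479 0.131 0.152]
vis2 [0.544 0.185 0.017]
flange [ 0.46  -0.003  0.021]
mouth [0.681 0.057 0.096]
yel [ 0.333 -0.051  0.043]
grinder [ 0.447 -0.194  0.196]
grind2 [ 0.368 -0.196  0.188]
bearing [0.644 0.268 0.016]
carton [ 0.484 -0.315  0.062]
gravtable [ 0.57   0.046 -0.001]
wall side [[0.779 0.483 0.555]
 [0.777 0.198 0.326]
 [0.78  0.51  0.52 ]
 [0.778 0.239 0.264]
 [0.779 0.539 0.487]
 [0.779 0.284 0.205]
 [0.779 0.567 0.452]
 [0.78  0.329 0.145]
 [0.779 0.597 0.419]
 [0.778 0.38  0.091]
 [0.779 0.626 0.384]
 [0.779 0.428 0.034]]
0.4 [568, 180, 199, 231, 244, 33, 34, 15, 136, 156, 160, 160, 159, 159]
0.45 [66, 178, 199, 201, 245, 34, 33, 16, 150, 157, 160, 162, 160, 159]
0.5 [67, 64, 11, 7, 4, 13, 16, 12, 149, 156, 160, 160, 160, 161]
0.55 [6, 5, 5, 5, 5, 5, 5, 5, 6, 13, 26, 16, 22, 0]
0.6 [5, 31, 31, 29, 31, 28, 4, 192, 190, 6, 6, 18, 19, 0]
0.65 [5, 30, 30, 30, 30, 30, 4, 192, 192, 5, 4, 5, 19, 0]
0.7 [5, 27, 29, 5, 5, 5, 4, 5, 5, 3, 4, 4, 5, 0]
0.75 [731, 732, 732, 732, 731, 731, 731, 730, 731, 731, 730, 730, 732, 730]
0.8 [0, 0, 0, 0, 0, 0, 0, 0, 0, 0, 0, 0, 0, 0]
0.85 [0, 0, 0, 0, 0, 0, 0, 0, 0, 0, 0, 0, 0, 0]
```

```bash
cat >> h.py <<'E'
from scipy.spatial.transform import Rotation as R
def q2R(q): return R.from_quat(np.r_[q[1:],q[0]])
def Ra(deg):
    """tool in the y-z plane, closing line along x, pointing deg below -y"""
    a=np.radians(deg);z=np.array([0,-np.cos(a),-np.sin(a)]);y=np.array([1.,0,0])
    return R.from_matrix(np.c_[np.cross(y,z),y,z])
def plan(o,p1,R1,n):
    """constant turn per row + world-straight line, rows in tool axes"""
    R0=q2R(o["ee_rot"]);p=np.array(o["eef_pos"]);t=np.round((R0.inv()*R1).as_rotvec()/n,4);d=(p1-p)/n;Rc=R0
    for i in range(n):
        print('{"dp":%s,"turn":%s},'%(np.round(Rc.inv().apply(d),3).tolist(),t.tolist()))
        Rc=Rc*R.from_rotvec(t)
E
python3 - <<'E'
from workcell import arm
from h import *
print([a for a in dir(arm) if a[0]!='_'])
o=arm.get_obs();plan(o,np.array([.664,.18,.26]),Ra(25),20)
E
```

```text
['Unreachable', 'get_obs', 'sign_off', 'snapshot', 'tip_extent']
{"dp":[-0.027, -0.01, -0.001],"turn":[0.0326, -0.0499, 0.0513]},
{"dp":[-0.027, -0.008, 0.001],"turn":[0.0326, -0.0499, 0.0513]},
{"dp":[-0.028, -0.007, 0.003],"turn":[0.0326, -0.0499, 0.0513]},
{"dp":[-0.028, -0.005, 0.004],"turn":[0.0326, -0.0499, 0.0513]},
{"dp":[-0.028, -0.004, 0.006],"turn":[0.0326, -0.0499, 0.0513]},
{"dp":[-0.027, -0.002, 0.007],"turn":[0.0326, -0.0499, 0.0513]},
{"dp":[-0.027, -0.0, 0.009],"turn":[0.0326, -0.0499, 0.0513]},
{"dp":[-0.027, 0.001, 0.01],"turn":[0.0326, -0.0499, 0.0513]},
{"dp":[-0.026, 0.003, 0.011],"turn":[0.0326, -0.0499, 0.0513]},
{"dp":[-0.025, 0.005, 0.012],"turn":[0.0326, -0.0499, 0.0513]},
{"dp":[-0.024, 0.006, 0.013],"turn":[0.0326, -0.0499, 0.0513]},
{"dp":[-0.023, 0.008, 0.014],"turn":[0.0326, -0.0499, 0.0513]},
{"dp":[-0.022, 0.01, 0.015],"turn":[0.0326, -0.0499, 0.0513]},
{"dp":[-0.021, 0.011, 0.016],"turn":[0.0326, -0.0499, 0.0513]},
{"dp":[-0.019, 0.013, 0.017],"turn":[0.0326, -0.0499, 0.0513]},
{"dp":[-0.018, 0.014, 0.017],"turn":[0.0326, -0.0499, 0.0513]},
{"dp":[-0.016, 0.016, 0.017],"turn":[0.0326, -0.0499, 0.0513]},
{"dp":[-0.014, 0.017, 0.018],"turn":[0.0326, -0.0499, 0.0513]},
{"dp":[-0.013, 0.018, 0.018],"turn":[0.0326, -0.0499, 0.0513]},
{"dp":[-0.011, 0.02, 0.018],"turn":[0.0326, -0.0499, 0.0513]},
```

Request:
apply_moves(plan=[{"fingers": 0.085,"dp": [-0.027,-0.01,-0.001],"turn": [0.033,-0.05,0.051]},{"fingers": 0.085,"dp": [-0.027,-0.008,0.001],"turn": [0.033,-0.05,0.051]},{"fingers": 0.085,"dp": [-0.028,-0.007,0.003],"turn": [0.033,-0.05,0.051]},{"fingers": 0.085,"dp": [-0.028,-0.005,0.004],"turn": [0.033,-0.05,0.051]},{"fingers": 0.085,"dp": [-0.028,-0.004,0.006],"turn": [0.033,-0.05,0.051]},{"fingers": 0.085,"dp": [-0.027,-0.002,0.007],"turn": [0.033,-0.05,0.051]},{"fingers": 0.085,"dp": [-0.027,0,0.009],"turn": [0.033,-0.05,0.051]},{"fingers": 0.085,"dp": [-0.027,0.001,0.01],"turn": [0.033,-0.05,0.051]},{"fingers": 0.085,"dp": [-0.026,0.003,0.011],"turn": [0.033,-0.05,0.051]},{"fingers": 0.085,"dp": [-0.025,0.005,0.012],"turn": [0.033,-0.05,0.051]},{"fingers": 0.085,"dp": [-0.024,0.006,0.013],"turn": [0.033,-0.05,0.051]},{"fingers": 0.085,"dp": [-0.023,0.008,0.014],"turn": [0.033,-0.05,0.051]}])

```text
time_s: 1.1
eef_pos: [0.4994, 0.3375, 0.2564]
ee_rot: [0.245, 0.472, 0.81, -0.247]
wrist_force: [0.7, 0.9, 0.6]
grip_width: 0.0846
finger_force: 0.0
```

```bash
python3 - <<'E'
from workcell import arm
from h import *
o=arm.get_obs();print(np.round(o["joint_pos"],2));plan(o,np.array([.664,.18,.26]),Ra(25),9)
E
```

```text
[-1.2   0.66  0.39  1.44  0.34  1.51 -0.42]
{"dp":[-0.019, 0.009, 0.014],"turn":[0.0288, -0.0438, 0.0459]},
{"dp":[-0.018, 0.01, 0.014],"turn":[0.0288, -0.0438, 0.0459]},
{"dp":[-0.017, 0.011, 0.015],"turn":[0.0288, -0.0438, 0.0459]},
{"dp":[-0.016, 0.012, 0.015],"turn":[0.0288, -0.0438, 0.0459]},
{"dp":[-0.015, 0.013, 0.015],"turn":[0.0288, -0.0438, 0.0459]},
{"dp":[-0.014, 0.015, 0.016],"turn":[0.0288, -0.0438, 0.0459]},
{"dp":[-0.012, 0.016, 0.016],"turn":[0.0288, -0.0438, 0.0459]},
{"dp":[-0.011, 0.017, 0.016],"turn":[0.0288, -0.0438, 0.0459]},
{"dp":[-0.009, 0.017, 0.016],"turn":[0.0288, -0.0438, 0.0459]},
```

Request:
apply_moves(plan=[{"fingers": 0.085,"dp": [-0.019,0.009,0.014],"turn": [0.029,-0.044,0.046]},{"fingers": 0.085,"dp": [-0.018,0.01,0.014],"turn": [0.029,-0.044,0.046]},{"fingers": 0.085,"dp": [-0.017,0.011,0.015],"turn": [0.029,-0.044,0.046]},{"fingers": 0.085,"dp": [-0.016,0.012,0.015],"turn": [0.029,-0.044,0.046]},{"fingers": 0.085,"dp": [-0.015,0.013,0.015],"turn": [0.029,-0.044,0.046]},{"fingers": 0.085,"dp": [-0.014,0.015,0.016],"turn": [0.029,-0.044,0.046]},{"fingers": 0.085,"dp": [-0.012,0.016,0.016],"turn": [0.029,-0.044,0.046]},{"fingers": 0.085,"dp": [-0.011,0.017,0.016],"turn": [0.029,-0.044,0.046]},{"fingers": 0.085,"dp": [-0.009,0.017,0.016],"turn": [0.029,-0.044,0.046]}])

```text
time_s: 1.85
eef_pos: [0.6648, 0.1811, 0.2582]
ee_rot: [0.38, 0.597, 0.596, -0.381]
wrist_force: [0.1, -0.5, 1.0]
grip_width: 0.0851
finger_force: 0.0
```

```bash
python3 - <<'E'
from workcell import arm
from h import *
o=arm.get_obs();print(o["time_s"],np.round(o["joint_pos"],2),np.round(o["eef_pos"],3));print(np.round(q2R(o["ee_rot"]).as_matrix(),3));plan(o,np.array([.664,.165,.15]),Ra(25),6)
for n in("side","top"):cv2.imwrite(f"pics/{n}1.png",arm.snapshot(n)["color"])
E
```

```text
1.85 [-0.98  1.    0.62  1.15  0.46  1.7  -0.54] [0.665 0.181 0.258]
[[ 0.     1.    -0.002]
 [ 0.421 -0.002 -0.907]
 [-0.907 -0.    -0.421]]
{"dp":[0.015, -0.0, 0.01],"turn":[-0.0003, 0.0003, -0.0001]},
{"dp":[0.015, -0.0, 0.01],"turn":[-0.0003, 0.0003, -0.0001]},
{"dp":[0.015, -0.0, 0.01],"turn":[-0.0003, 0.0003, -0.0001]},
{"dp":[0.015, -0.0, 0.01],"turn":[-0.0003, 0.0003, -0.0001]},
{"dp":[0.015, -0.0, 0.01],"turn":[-0.0003, 0.0003, -0.0001]},
{"dp":[0.015, -0.0, 0.01],"turn":[-0.0003, 0.0003, -0.0001]},
```

View pics/side1.png

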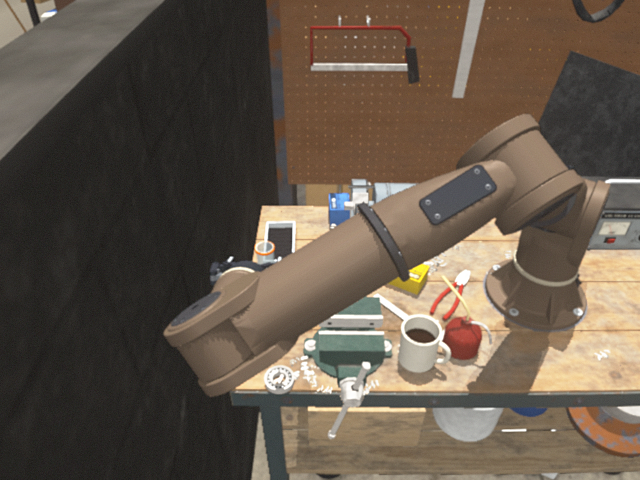

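The arm is at the pregrasp pose. The gripper shows at (240,270), left of the mouth ring at (265,250), and the forearm passes over the vise. I'll check the forearm's clearance to the vise and wall before lowering.

```bash
python3 - <<'E'
from workcell import arm
from h import *
np.set_printoptions(precision=3,suppress=True)
s=arm.snapshot("side");t=arm.snapshot("top");P=cloud(s);Q=cloud(t)
for uv in[(180,330),(215,320),(215,385),(255,340),(300,300),(340,290),(380,280),(300,250),(240,300)]:print(uv,P[uv[1],uv[0]])
g=np.r_[P.reshape(-1,3),Q.reshape(-1,3)];m=(g[:,2]>.2)&(g[:,0]<.772)&(g[:,0]>.3)&(g[:,1]>.05)&(g[:,1]<.6)
print("max x",np.nanmax(g[m],0))
# footprint of arm by bins: min/max z of visible points
for x0 in np.arange(.4,.8,.05):print(round(x0,2),[(int(1000*q.min()),int(1000*q.max())) if len(q:=g[m&(abs(g[:,0]-x0-.025)<.025)&(abs(g[:,1]-y-.025)<.025),2]) else 0 for y in np.arange(.05,.55,.05)])
E
```

```text
(180, 330) [0.698 0.524 0.455]
(215, 320) [0.657 0.515 0.463]
(215, 385) [0.661 0.552 0.388]
(255, 340) [0.612 0.522 0.437]
(300, 300) [0.559 0.494 0.476]
(340, 290) [0.512 0.483 0.482]
(380, 280) [0.464 0.467 0.484]
(300, 250) [0.56  0.438 0.505]
(240, 300) [0.629 0.496 0.477]
max x [0.772 0.6   0.732]
0.4 [0, 0, 0, 0, 0, (514, 531), (459, 582), (454, 582), (468, 542), 0]
0.45 [0, 0, 0, 0, 0, 0, (463, 558), (525, 560), (449, 549), 0]
0.5 [0, 0, 0, 0, 0, 0, (449, 527), (441, 536), (423, 528), (446, 458)]
0.55 [0, 0, 0, (267, 304), (282, 310), 0, (464, 464), (418, 511), (407, 510), (406, 472)]
0.6 [0, 0, (254, 282), (264, 313), (285, 351), (300, 378), (336, 401), (362, 484), (364, 487), (393, 481)]
0.65 [0, 0, 0, (264, 312), (299, 356), (329, 382), (361, 407), (385, 453), (425, 474), (358, 477)]
0.7 [0, 0, (247, 280), (255, 305), (287, 320), (315, 362), (346, 380), (372, 424), (407, 448), (396, 454)]
0.75 [(699, 731), (698, 731), (701, 731), (699, 731), (701, 731), (700, 731), (701, 730), (701, 731), (700, 731), (700, 731)]
```

Request:
apply_moves(plan=[{"fingers": 0.085,"dp": [0.015,0,0.01],"turn": [0,0,0]},{"fingers": 0.085,"dp": [0.015,0,0.01],"turn": [0,0,0]},{"fingers": 0.085,"dp": [0.015,0,0.01],"turn": [0,0,0]},{"fingers": 0.085,"dp": [0.015,0,0.01],"turn": [0,0,0]},{"fingers": 0.085,"dp": [0.015,0,0.01],"turn": [0,0,0]},{"fingers": 0.085,"dp": [0.015,0,0.01],"turn": [0,0,0]},{"fingers": 0.085,"dp": [0,0,0.01],"turn": [0,0,0]},{"fingers": 0.085,"dp": [0,0,0.015],"turn": [0,0,0]},{"fingers": 0.085,"dp": [0,0,0.015],"turn": [0,0,0]},{"fingers": 0.085,"dp": [0,0,0.015],"turn": [0,0,0]},{"fingers": 0.085,"dp": [0,0,0.015],"turn": [0,0,0]},{"fingers": 0.085,"dp": [0,0,0],"turn": [0,0,0]}])

```text
time_s: 3.05
eef_pos: [0.6632, 0.0976, 0.122]
ee_rot: [0.379, 0.597, 0.595, -0.382]
wrist_force: [0.2, -0.5, 0.1]
grip_width: 0.0851
finger_force: 0.0
```

```bash
python3 - <<'E'
from workcell import arm
from h import *
o=arm.get_obs();print(o["time_s"],np.round(o["joint_pos"],2),np.round(o["eef_pos"],4),o["wrist_force"]);print(np.round(q2R(o["ee_rot"]).as_matrix(),3));plan(o,np.array([.664,.062,.104]),Ra(25),3)
s=arm.snapshot("side");t=arm.snapshot("top")
for c in(s,t):
    P=cloud(c);m=orange(c)&(P[...,0]>.6)&(P[...,0]<.9)&(abs(P[...,1])<.15)&(P[...,2]>.01);q=P[m];print(len(q),q.min(0),q.max(0))
cv2.imwrite("pics/tops.png",np.hstack([t["color"][130:330,200:450],s["color"][200:400,180:430]]).repeat(1.6 and 1,0))
E
```

```text
3.05 [-0.93  1.09  0.59  1.36  0.45  1.42 -0.68] [0.6632 0.0976 0.122 ] [ 0.17434091 -0.48779962  0.09497611]
[[ 0.     1.    -0.005]
 [ 0.421 -0.005 -0.907]
 [-0.907 -0.002 -0.421]]
{"dp":[0.0, 0.0, 0.013],"turn":[-0.0017, 0.0008, -0.0001]},
{"dp":[0.0, 0.0, 0.013],"turn":[-0.0017, 0.0008, -0.0001]},
{"dp":[0.0, 0.0, 0.013],"turn":[-0.0017, 0.0008, -0.0001]},
17 [0.64467199 0.06043189 0.18407022] [0.68228121 0.07485631 0.18962352]Traceback (most recent call last):
  File "<stdin>", line 6, in <module>
    return umr_minimum(a, axis, None, out, keepdims, initial, where)
ValueError: zero-size array to reduction operation minimum which has no identity
```

The tube hasn't moved: the mouth ring reads the same as before. I'll advance the last 39 mm and close.

Request:
apply_moves(plan=[{"fingers": 0.085,"dp": [0,0,0.013],"turn": [0,0,0]},{"fingers": 0.085,"dp": [0,0,0.013],"turn": [0,0,0]},{"fingers": 0.085,"dp": [0,0,0.013],"turn": [0,0,0]},{"fingers": 0.085,"dp": [0,0,0],"turn": [0,0,0]},{"fingers": 0.03,"dp": [0,0,0],"turn": [0,0,0]},{"fingers": 0.03,"dp": [0,0,0],"turn": [0,0,0]},{"fingers": 0.03,"dp": [0,0,0],"turn": [0,0,0]},{"fingers": 0.03,"dp": [0,0,0],"turn": [0,0,0]},{"fingers": 0.03,"dp": [0,0,0],"turn": [0,0,0]},{"fingers": 0.03,"dp": [0,0,0],"turn": [0,0,0]},{"fingers": 0.03,"dp": [0,0,0],"turn": [0,0,0]},{"fingers": 0.03,"dp": [0,0,0],"turn": [0,0,0]}], squeeze=70)

```text
time_s: 4.15
eef_pos: [0.6643, 0.0666, 0.1063]
ee_rot: [0.38, 0.596, 0.596, -0.38]
wrist_force: [1.9, 1.9, 4.0]
grip_width: 0.0374
finger_force: 69.1
```

Request:
apply_moves(plan=[{"fingers": 0.03,"dp": [-0.0045,0,-0.002],"turn": [0,0,0]},{"fingers": 0.03,"dp": [-0.009,0,-0.004],"turn": [0,0,0]},{"fingers": 0.03,"dp": [-0.009,0,-0.004],"turn": [0,0,0]},{"fingers": 0.03,"dp": [-0.009,0,-0.004],"turn": [0,0,0]},{"fingers": 0.03,"dp": [-0.009,0,-0.004],"turn": [0,0,0]},{"fingers": 0.03,"dp": [-0.009,0,-0.004],"turn": [0,0,0]},{"fingers": 0.03,"dp": [0,0,0],"turn": [0,0,0]}])

```text
time_s: 4.73
eef_pos: [0.6648, 0.0653, 0.1628]
ee_rot: [0.38, 0.597, 0.596, -0.379]
wrist_force: [0.3, -0.5, -4.1]
grip_width: 0.0373
finger_force: 69.3
```

```bash
python3 - <<'E'
from workcell import arm
from h import *
o=arm.get_obs();print(o["time_s"],np.round(o["joint_pos"],2),np.round(o["eef_pos"],4),o["wrist_force"],o["grip_width"])
s=arm.snapshot("side")
P=cloud(s);m=orange(s)&(P[...,0]>.6)&(P[...,0]<.9)&(abs(P[...,1])<.15)&(P[...,2]>.01)
for a in(0,.15):
    q=P[m&(P[...,2]>a)&(P[...,2]<a+.14)];print(len(q),q.min(0),q.max(0))
cv2.imwrite("pics/s2.png",cv2.resize(s["color"][200:400,150:410],None,fx=3,fy=3))
E
```

```text
4.7333 [-0.91  1.02  0.61  1.41  0.49  1.39 -0.64] [0.6648 0.0653 0.1628] [ 0.3313456  -0.5269857  -4.13661221] 0.037291005621908346Traceback (most recent call last):
  File "<stdin>", line 7, in <module>
    return umr_minimum(a, axis, None, out, keepdims, initial, where)
ValueError: zero-size array to reduction operation minimum which has no identity
```

```bash
python3 - <<'E'
from workcell import arm
from h import *
o=arm.get_obs()
s=arm.snapshot("side");P=cloud(s);m=orange(s)&(P[...,2]>.2)&(abs(P[...,1])<.2)&(P[...,0]>.6)&(P[...,0]<.75)
q=P[m];print(len(q),q.min(0),q.max(0))
plan(o,np.array([.656,-.03,.155]),Ra(112),20)
E
```

```text
24 [0.63987325 0.05156752 0.23992441] [0.68012735 0.07073941 0.24592131]
{"dp":[-0.002, -0.0, 0.004],"turn":[0.0, 0.0758, -0.0001]},
{"dp":[-0.002, -0.0, 0.004],"turn":[0.0, 0.0758, -0.0001]},
{"dp":[-0.002, -0.0, 0.004],"turn":[0.0, 0.0758, -0.0001]},
{"dp":[-0.003, -0.0, 0.004],"turn":[0.0, 0.0758, -0.0001]},
{"dp":[-0.003, -0.0, 0.004],"turn":[0.0, 0.0758, -0.0001]},
{"dp":[-0.003, -0.0, 0.003],"turn":[0.0, 0.0758, -0.0001]},
{"dp":[-0.004, -0.0, 0.003],"turn":[0.0, 0.0758, -0.0001]},
{"dp":[-0.004, -0.0, 0.003],"turn":[0.0, 0.0758, -0.0001]},
{"dp":[-0.004, -0.0, 0.003],"turn":[0.0, 0.0758, -0.0001]},
{"dp":[-0.004, -0.0, 0.002],"turn":[0.0, 0.0758, -0.0001]},
{"dp":[-0.004, -0.0, 0.002],"turn":[0.0, 0.0758, -0.0001]},
{"dp":[-0.004, -0.0, 0.002],"turn":[0.0, 0.0758, -0.0001]},
{"dp":[-0.005, -0.0, 0.001],"turn":[0.0, 0.0758, -0.0001]},
{"dp":[-0.005, -0.0, 0.001],"turn":[0.0, 0.0758, -0.0001]},
{"dp":[-0.005, -0.0, 0.001],"turn":[0.0, 0.0758, -0.0001]},
{"dp":[-0.005, -0.0, 0.0],"turn":[0.0, 0.0758, -0.0001]},
{"dp":[-0.005, -0.0, -0.0],"turn":[0.0, 0.0758, -0.0001]},
{"dp":[-0.005, -0.0, -0.0],"turn":[0.0, 0.0758, -0.0001]},
{"dp":[-0.005, -0.0, -0.001],"turn":[0.0, 0.0758, -0.0001]},
{"dp":[-0.005, -0.0, -0.001],"turn":[0.0, 0.0758, -0.0001]},
```

Request:
apply_moves(plan=[{"fingers": 0.03,"dp": [-0.002,0,0.004],"turn": [0,0.04,0]},{"fingers": 0.03,"dp": [-0.002,0,0.004],"turn": [0,0.075,0]},{"fingers": 0.03,"dp": [-0.002,0,0.004],"turn": [0,0.075,0]},{"fingers": 0.03,"dp": [-0.003,0,0.004],"turn": [0,0.075,0]},{"fingers": 0.03,"dp": [-0.003,0,0.004],"turn": [0,0.075,0]},{"fingers": 0.03,"dp": [-0.003,0,0.003],"turn": [0,0.075,0]},{"fingers": 0.03,"dp": [-0.004,0,0.003],"turn": [0,0.075,0]},{"fingers": 0.03,"dp": [-0.004,0,0.003],"turn": [0,0.075,0]},{"fingers": 0.03,"dp": [-0.004,0,0.003],"turn": [0,0.075,0]},{"fingers": 0.03,"dp": [-0.004,0,0.002],"turn": [0,0.075,0]},{"fingers": 0.03,"dp": [-0.004,0,0.002],"turn": [0,0.075,0]},{"fingers": 0.03,"dp": [-0.004,0,0.002],"turn": [0,0.075,0]},{"fingers": 0.03,"dp": [-0.005,0,0.001],"turn": [0,0.075,0]},{"fingers": 0.03,"dp": [-0.005,0,0.001],"turn": [0,0.075,0]},{"fingers": 0.03,"dp": [-0.005,0,0.001],"turn": [0,0.075,0]},{"fingers": 0.03,"dp": [-0.005,0,0],"turn": [0,0.075,0]},{"fingers": 0.03,"dp": [-0.005,0,0],"turn": [0,0.075,0]},{"fingers": 0.03,"dp": [-0.005,0,0],"turn": [0,0.075,0]},{"fingers": 0.03,"dp": [-0.005,0,-0.001],"turn": [0,0.06,0]},{"fingers": 0.03,"dp": [-0.005,0,-0.001],"turn": [0,0.03,0]}])

```text
time_s: 6.5
eef_pos: [0.6628, -0.0346, 0.1569]
ee_rot: [-0.097, 0.702, 0.699, 0.095]
wrist_force: [-0.2, -1.3, -3.7]
grip_width: 0.0361
finger_force: 70.0
```

```bash
python3 - <<'E'
from workcell import arm
from h import *
o=arm.get_obs();print(o["time_s"],np.round(o["joint_pos"],2),np.round(o["eef_pos"],4),o["wrist_force"],o["grip_width"])
print(np.round(q2R(o["ee_rot"]).as_matrix(),3))
s=arm.snapshot("side");t=arm.snapshot("top")
np.set_printoptions(precision=3,suppress=True)
for c in(s,t):
  P=cloud(c);m=orange(c)&(P[...,2]>.05)&(abs(P[...,1])<.25)&(P[...,0]>.58)&(P[...,0]<.75)
  for k in(P[...,1]<-.04,P[...,1]>0):
    q=P[m&k]
    if len(q):print(len(q),q.min(0),q.max(0))
cv2.imwrite("pics/s3.png",np.hstack([cv2.resize(s["color"][180:380,170:370],(400,400)),cv2.resize(t["color"][120:320,250:450],(400,400))]))
plan(o,np.array([.656,-.033,.095]),Ra(109),6)
E
```

```text
6.5 [ 0.07  0.61  0.07  1.56 -0.36  1.05  0.31] [ 0.6628 -0.0346  0.1569] [-0.20061621 -1.33457108 -3.69538864] 0.03612757972412655
[[ 0.005  1.    -0.002]
 [ 0.963 -0.004  0.269]
 [ 0.269 -0.003 -0.963]]
219 [0.629 0.04  0.074] [0.689 0.072 0.134]
1 [0.632 0.047 0.107] [0.632 0.047 0.107]
{"dp":[-0.003, -0.001, 0.01],"turn":[-0.0003, 0.0099, -0.0008]},
{"dp":[-0.003, -0.001, 0.01],"turn":[-0.0003, 0.0099, -0.0008]},
{"dp":[-0.003, -0.001, 0.01],"turn":[-0.0003, 0.0099, -0.0008]},
{"dp":[-0.003, -0.001, 0.01],"turn":[-0.0003, 0.0099, -0.0008]},
{"dp":[-0.003, -0.001, 0.01],"turn":[-0.0003, 0.0099, -0.0008]},
{"dp":[-0.003, -0.001, 0.01],"turn":[-0.0003, 0.0099, -0.0008]},
```

View pics/s3.png

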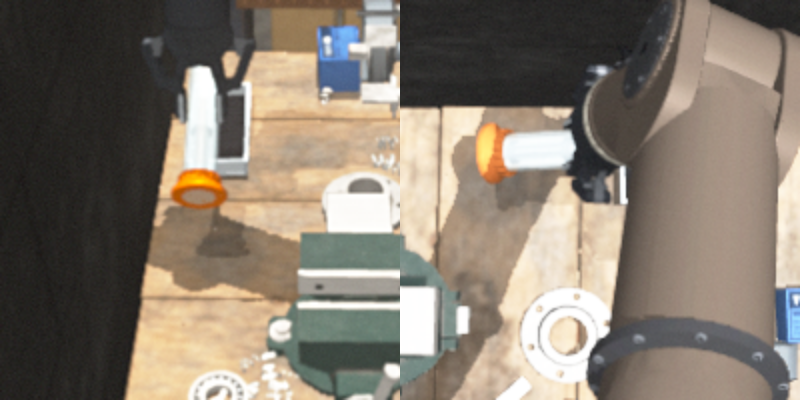

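The tube is in view tipped over, with its foot at about (200,190) in the left pane and its mouth over the tray. It has pivoted about 18° in the pads because the heavy end sagged. The reamer is still inside. I'll stand the tube back up and regrip lower, near its centre of mass, with a firmer squeeze.

```bash
python3 - <<'E'
from workcell import arm
from h import *
o=arm.get_obs()
plan(o,np.array([.664,.066,.165]),Ra(43.5),16)
E
```

```text
{"dp":[0.006, 0.0, 0.001],"turn":[-0.0004, -0.0676, -0.0003]},
{"dp":[0.006, 0.0, 0.001],"turn":[-0.0004, -0.0676, -0.0003]},
{"dp":[0.006, 0.0, 0.0],"turn":[-0.0004, -0.0676, -0.0003]},
{"dp":[0.006, 0.0, -0.0],"turn":[-0.0004, -0.0676, -0.0003]},
{"dp":[0.006, 0.0, -0.001],"turn":[-0.0004, -0.0676, -0.0003]},
{"dp":[0.006, 0.0, -0.001],"turn":[-0.0004, -0.0676, -0.0003]},
{"dp":[0.006, 0.0, -0.001],"turn":[-0.0004, -0.0676, -0.0003]},
{"dp":[0.006, 0.0, -0.002],"turn":[-0.0004, -0.0676, -0.0003]},
{"dp":[0.006, 0.0, -0.002],"turn":[-0.0004, -0.0676, -0.0003]},
{"dp":[0.006, 0.0, -0.003],"turn":[-0.0004, -0.0676, -0.0003]},
{"dp":[0.006, 0.0, -0.003],"turn":[-0.0004, -0.0676, -0.0003]},
{"dp":[0.005, 0.0, -0.003],"turn":[-0.0004, -0.0676, -0.0003]},
{"dp":[0.005, 0.0, -0.004],"turn":[-0.0004, -0.0676, -0.0003]},
{"dp":[0.005, 0.0, -0.004],"turn":[-0.0004, -0.0676, -0.0003]},
{"dp":[0.005, 0.0, -0.004],"turn":[-0.0004, -0.0676, -0.0003]},
{"dp":[0.004, 0.0, -0.005],"turn":[-0.0004, -0.0676, -0.0003]},
```

Request:
apply_moves(plan=[{"fingers": 0.03,"dp": [0.006,0,0.001],"turn": [0,-0.03,0]},{"fingers": 0.03,"dp": [0.006,0,0.001],"turn": [0,-0.068,0]},{"fingers": 0.03,"dp": [0.006,0,0],"turn": [0,-0.068,0]},{"fingers": 0.03,"dp": [0.006,0,0],"turn": [0,-0.068,0]},{"fingers": 0.03,"dp": [0.006,0,-0.001],"turn": [0,-0.068,0]},{"fingers": 0.03,"dp": [0.006,0,-0.001],"turn": [0,-0.068,0]},{"fingers": 0.03,"dp": [0.006,0,-0.001],"turn": [0,-0.068,0]},{"fingers": 0.03,"dp": [0.006,0,-0.002],"turn": [0,-0.068,0]},{"fingers": 0.03,"dp": [0.006,0,-0.002],"turn": [0,-0.068,0]},{"fingers": 0.03,"dp": [0.006,0,-0.003],"turn": [0,-0.068,0]},{"fingers": 0.03,"dp": [0.006,0,-0.003],"turn": [0,-0.068,0]},{"fingers": 0.03,"dp": [0.005,0,-0.003],"turn": [0,-0.068,0]},{"fingers": 0.03,"dp": [0.005,0,-0.004],"turn": [0,-0.068,0]},{"fingers": 0.03,"dp": [0.005,0,-0.004],"turn": [0,-0.068,0]},{"fingers": 0.03,"dp": [0.005,0,-0.004],"turn": [0,-0.068,0]},{"fingers": 0.03,"dp": [0.004,0,-0.005],"turn": [0,-0.068,0]},{"fingers": 0.03,"dp": [0,0,0],"turn": [0,-0.034,0]},{"fingers": 0.03,"dp": [0,0,0],"turn": [0,0,0]}], squeeze=90)

```text
time_s: 8.1
eef_pos: [0.6631, 0.0723, 0.1677]
ee_rot: [0.28, 0.647, 0.652, -0.28]
wrist_force: [-0.9, 0.5, -4.5]
grip_width: 0.0353
finger_force: 90.9
```

```bash
python3 - <<'E'
from workcell import arm
from h import *
np.set_printoptions(precision=3,suppress=True)
o=arm.get_obs();print(o["time_s"],np.round(o["joint_pos"],2),np.round(o["eef_pos"],4),o["wrist_force"],o["grip_width"])
print(np.round(q2R(o["ee_rot"]).as_matrix(),3))
s=arm.snapshot("side");t=arm.snapshot("top")
for c in(s,t):
  P=cloud(c);m=orange(c)&(P[...,2]>.03)&(abs(P[...,1])<.25)&(P[...,0]>.58)&(P[...,0]<.75)
  for k in(P[...,2]<.12,P[...,2]>.2):
    q=P[m&k]
    if len(q):print(len(q),q.min(0),q.max(0))
cv2.imwrite("pics/s4.png",np.hstack([cv2.resize(s["color"][180:380,170:370],(400,400)),cv2.resize(t["color"][120:320,200:400],(400,400))]))
E
```

```text
8.1 [-0.82  0.84  0.51  1.46  0.38  1.28 -0.56] [0.663 0.072 0.168] [-0.916  0.455 -4.51 ] 0.03527505195445684
[[-0.006  1.     0.002]
 [ 0.687  0.006 -0.727]
 [-0.727 -0.004 -0.687]]
246 [0.628 0.051 0.063] [0.69  0.094 0.088]
1 [0.667 0.086 0.069] [0.667 0.086 0.069]
```

View pics/s4.png

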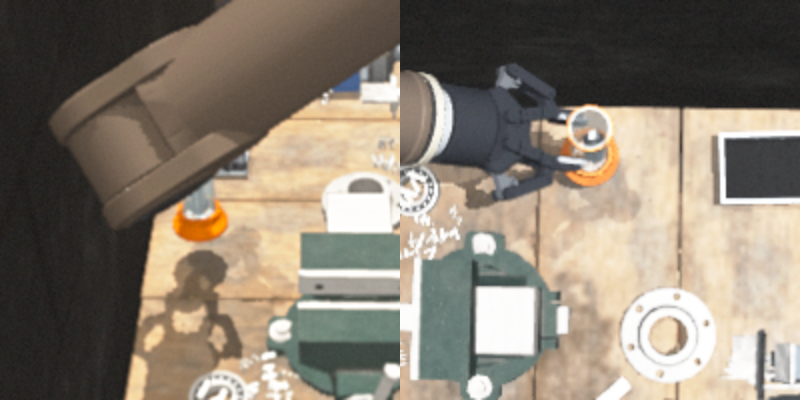

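The tube is back nearly upright, with its foot at about (200,222) in the left pane, centred near y=0.07 and about 60 mm up. Next I'll lower it, release and regrip.

Request:
apply_moves(plan=[{"fingers": 0.03,"dp": [0.0065,0,0.0075],"turn": [0,0,0]},{"fingers": 0.03,"dp": [0.0065,0,0.0075],"turn": [0,0,0]},{"fingers": 0.03,"dp": [0.0065,0,0.0075],"turn": [0,0,0]},{"fingers": 0.03,"dp": [0.0065,0,0.0075],"turn": [0,0,0]},{"fingers": 0.03,"dp": [0.0065,0,0.0075],"turn": [0,0,0]},{"fingers": 0.03,"dp": [0.0065,0,0.0075],"turn": [0,0,0]},{"fingers": 0.03,"dp": [0,0,0],"turn": [0,0,0]},{"fingers": 0.03,"dp": [0,0,0],"turn": [0,0,0]}])

```text
time_s: 8.87
eef_pos: [0.6636, 0.0619, 0.1103]
ee_rot: [0.279, 0.649, 0.649, -0.281]
wrist_force: [0.0, -1.3, -2.7]
grip_width: 0.0304
finger_force: 16.2
```

Request:
apply_moves(plan=[{"fingers": 0.085,"dp": [0,0,0],"turn": [0,0,0]},{"fingers": 0.085,"dp": [0,0,0],"turn": [0,0,0]},{"fingers": 0.085,"dp": [0,0,0],"turn": [0,0,0]},{"fingers": 0.085,"dp": [0,0,0],"turn": [0,0,0]}])

```text
time_s: 9.2
eef_pos: [0.6643, 0.0622, 0.1117]
ee_rot: [0.279, 0.65, 0.649, -0.279]
wrist_force: [0.2, -0.3, -0.2]
grip_width: 0.0767
finger_force: 0.0
```

```bash
python3 - <<'E'
from workcell import arm
from h import *
np.set_printoptions(precision=3,suppress=True)
o=arm.get_obs();print(o["time_s"],np.round(o["eef_pos"],4),o["wrist_force"],o["grip_width"])
s=arm.snapshot("side");t=arm.snapshot("top")
for c in(s,t):
  P=cloud(c);m=orange(c)&(P[...,2]>.001)&(abs(P[...,1])<.12)&(P[...,0]>.58)&(P[...,0]<.75)
  for k in(P[...,2]<.05,P[...,2]>.12):
    q=P[m&k]
    if len(q):print(len(q),q.min(0),q.max(0))
# 2D: ring centre in top view
m=orange(t).astype(np.uint8);n,l,st,ce=cv2.connectedComponentsWithStats(m)
print([(st[i].tolist(),ce[i].round(1).tolist()) for i in range(1,n) if st[i][4]>15])
cv2.imwrite("pics/s5.png",np.hstack([cv2.resize(s["color"][200:350,170:320],(400,400)),cv2.resize(t["color"][150:250,230:330],(400,400))]))
E
```

```text
9.2 [0.664 0.062 0.112] [ 0.21  -0.297 -0.227] 0.07673573251824692
232 [0.634 0.024 0.002] [0.696 0.078 0.028]
[]
```

View pics/s5.png

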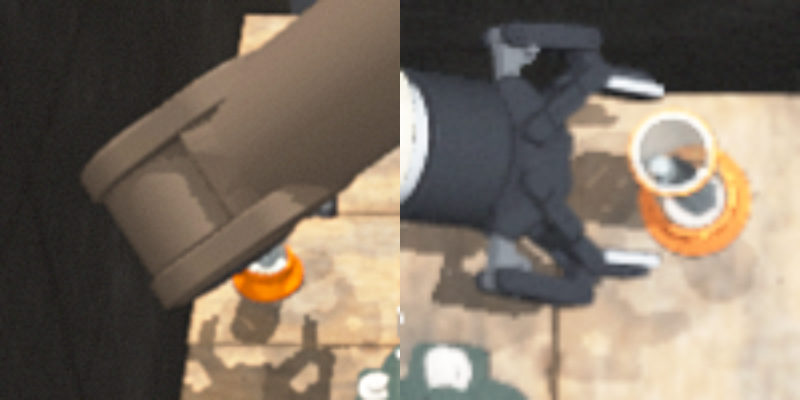

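The tube stands upright with the fingers open on either side of it. Its foot is at about (695,200) and its mouth ring at (672,155) in the right pane. The side camera sees only the near half, so the tube's axis is about 10 mm further toward −y than I took it for. That made the first grasp shallow.

```bash
python3 - <<'E'
from workcell import arm
from h import *
import pickle
np.set_printoptions(precision=3,suppress=True)
o=arm.get_obs();t=pickle.load(open("s0.pkl","rb"))["top"]
print("now foot,ring",ray_at(t,[(303.7,200)],.006),ray_at(t,[(298,188.7)],.19))
print("start",ray_at(t,[(299,202.5)],.006),ray_at(t,[(293.5,188)],.19))
plan(o,np.array([.665,.043,.085]),Ra(22),8)
E
```

```text
now foot,ring [[0.664 0.039 0.006]] [[0.663 0.04  0.19 ]]
start [[0.658 0.05  0.006]] [[0.664 0.049 0.19 ]]
{"dp":[0.001, 0.0, 0.004],"turn":[-0.0001, -0.0468, -0.0]},
{"dp":[0.001, 0.0, 0.004],"turn":[-0.0001, -0.0468, -0.0]},
{"dp":[0.001, 0.0, 0.004],"turn":[-0.0001, -0.0468, -0.0]},
{"dp":[0.001, 0.0, 0.004],"turn":[-0.0001, -0.0468, -0.0]},
{"dp":[0.001, 0.0, 0.004],"turn":[-0.0001, -0.0468, -0.0]},
{"dp":[0.002, 0.0, 0.004],"turn":[-0.0001, -0.0468, -0.0]},
{"dp":[0.002, 0.0, 0.004],"turn":[-0.0001, -0.0468, -0.0]},
{"dp":[0.002, 0.0, 0.004],"turn":[-0.0001, -0.0468, -0.0]},
```

Request:
apply_moves(plan=[{"fingers": 0.085,"dp": [0.001,0,0.004],"turn": [0,-0.047,0]},{"fingers": 0.085,"dp": [0.001,0,0.004],"turn": [0,-0.047,0]},{"fingers": 0.085,"dp": [0.001,0,0.004],"turn": [0,-0.047,0]},{"fingers": 0.085,"dp": [0.001,0,0.004],"turn": [0,-0.047,0]},{"fingers": 0.085,"dp": [0.001,0,0.004],"turn": [0,-0.047,0]},{"fingers": 0.085,"dp": [0.002,0,0.004],"turn": [0,-0.047,0]},{"fingers": 0.085,"dp": [0.002,0,0.004],"turn": [0,-0.047,0]},{"fingers": 0.085,"dp": [0.002,0,0.004],"turn": [0,-0.047,0]},{"fingers": 0.085,"dp": [0,0,0.006],"turn": [0,0,0]},{"fingers": 0.085,"dp": [0,0,0],"turn": [0,0,0]},{"fingers": 0.03,"dp": [0,0,0],"turn": [0,0,0]},{"fingers": 0.03,"dp": [0,0,0],"turn": [0,0,0]},{"fingers": 0.03,"dp": [0,0,0],"turn": [0,0,0]},{"fingers": 0.03,"dp": [0,0,0],"turn": [0,0,0]},{"fingers": 0.03,"dp": [0,0,0],"turn": [0,0,0]},{"fingers": 0.03,"dp": [0,0,0],"turn": [0,0,0]},{"fingers": 0.03,"dp": [0,0,0],"turn": [0,0,0]},{"fingers": 0.03,"dp": [0,0,0],"turn": [0,0,0]}], squeeze=80)

```text
time_s: 10.8
eef_pos: [0.6643, 0.0361, 0.0826]
ee_rot: [0.396, 0.586, 0.586, -0.396]
wrist_force: [0.3, 2.3, 4.7]
grip_width: 0.0395
finger_force: 80.1
```

The grip now reads 39.5 mm on the tube, which is a full grasp. Lifting.

Request:
apply_moves(plan=[{"fingers": 0.03,"dp": [-0.005,0,-0.002],"turn": [0,0,0]},{"fingers": 0.03,"dp": [-0.01,0,-0.004],"turn": [0,0,0]},{"fingers": 0.03,"dp": [-0.01,0,-0.004],"turn": [0,0,0]},{"fingers": 0.03,"dp": [-0.01,0,-0.004],"turn": [0,0,0]},{"fingers": 0.03,"dp": [-0.01,0,-0.004],"turn": [0,0,0]},{"fingers": 0.03,"dp": [-0.005,0,-0.002],"turn": [0,0,0]},{"fingers": 0.03,"dp": [0,0,0],"turn": [0,0,0]}], squeeze=100)

```text
time_s: 11.38
eef_pos: [0.6646, 0.036, 0.1376]
ee_rot: [0.396, 0.587, 0.586, -0.395]
wrist_force: [0.3, -0.1, -3.8]
grip_width: 0.0393
finger_force: 105.6
```

```bash
python3 - <<'E'
from workcell import arm
from h import *
o=arm.get_obs();print(o["time_s"],np.round(o["eef_pos"],4),o["wrist_force"],o["grip_width"])
plan(o,np.array([.656,-.012,.138]),Ra(102),20)
E
```

```text
11.3833 [0.6646 0.036  0.1376] [ 0.33590747 -0.10354998 -3.80908808] 0.039289062605779794
{"dp":[-0.001, -0.0, 0.002],"turn":[0.0001, 0.0699, -0.0001]},
{"dp":[-0.001, -0.0, 0.002],"turn":[0.0001, 0.0699, -0.0001]},
{"dp":[-0.001, -0.0, 0.002],"turn":[0.0001, 0.0699, -0.0001]},
{"dp":[-0.001, -0.0, 0.002],"turn":[0.0001, 0.0699, -0.0001]},
{"dp":[-0.001, -0.0, 0.002],"turn":[0.0001, 0.0699, -0.0001]},
{"dp":[-0.002, -0.0, 0.002],"turn":[0.0001, 0.0699, -0.0001]},
{"dp":[-0.002, -0.0, 0.002],"turn":[0.0001, 0.0699, -0.0001]},
{"dp":[-0.002, -0.0, 0.002],"turn":[0.0001, 0.0699, -0.0001]},
{"dp":[-0.002, -0.0, 0.001],"turn":[0.0001, 0.0699, -0.0001]},
{"dp":[-0.002, -0.0, 0.001],"turn":[0.0001, 0.0699, -0.0001]},
{"dp":[-0.002, -0.0, 0.001],"turn":[0.0001, 0.0699, -0.0001]},
{"dp":[-0.002, -0.0, 0.001],"turn":[0.0001, 0.0699, -0.0001]},
{"dp":[-0.002, -0.0, 0.001],"turn":[0.0001, 0.0699, -0.0001]},
{"dp":[-0.002, -0.0, 0.001],"turn":[0.0001, 0.0699, -0.0001]},
{"dp":[-0.002, -0.0, 0.0],"turn":[0.0001, 0.0699, -0.0001]},
{"dp":[-0.002, -0.0, 0.0],"turn":[0.0001, 0.0699, -0.0001]},
{"dp":[-0.002, -0.0, 0.0],"turn":[0.0001, 0.0699, -0.0001]},
{"dp":[-0.002, -0.0, -0.0],"turn":[0.0001, 0.0699, -0.0001]},
{"dp":[-0.002, -0.0, -0.0],"turn":[0.0001, 0.0699, -0.0001]},
{"dp":[-0.002, -0.0, -0.0],"turn":[0.0001, 0.0699, -0.0001]},
```

Request:
apply_moves(plan=[{"fingers": 0.03,"dp": [-0.001,0,0.002],"turn": [0,0.04,0]},{"fingers": 0.03,"dp": [-0.001,0,0.002],"turn": [0,0.07,0]},{"fingers": 0.03,"dp": [-0.001,0,0.002],"turn": [0,0.07,0]},{"fingers": 0.03,"dp": [-0.001,0,0.002],"turn": [0,0.07,0]},{"fingers": 0.03,"dp": [-0.001,0,0.002],"turn": [0,0.07,0]},{"fingers": 0.03,"dp": [-0.002,0,0.002],"turn": [0,0.07,0]},{"fingers": 0.03,"dp": [-0.002,0,0.002],"turn": [0,0.07,0]},{"fingers": 0.03,"dp": [-0.002,0,0.002],"turn": [0,0.07,0]},{"fingers": 0.03,"dp": [-0.002,0,0.001],"turn": [0,0.07,0]},{"fingers": 0.03,"dp": [-0.002,0,0.001],"turn": [0,0.07,0]},{"fingers": 0.03,"dp": [-0.002,0,0.001],"turn": [0,0.07,0]},{"fingers": 0.03,"dp": [-0.002,0,0.001],"turn": [0,0.07,0]},{"fingers": 0.03,"dp": [-0.002,0,0.001],"turn": [0,0.07,0]},{"fingers": 0.03,"dp": [-0.002,0,0.001],"turn": [0,0.07,0]},{"fingers": 0.03,"dp": [-0.002,0,0],"turn": [0,0.07,0]},{"fingers": 0.03,"dp": [-0.002,0,0],"turn": [0,0.07,0]},{"fingers": 0.03,"dp": [-0.002,0,0],"turn": [0,0.07,0]},{"fingers": 0.03,"dp": [-0.002,0,0],"turn": [0,0.07,0]},{"fingers": 0.03,"dp": [-0.002,0,0],"turn": [0,0.04,0]},{"fingers": 0.03,"dp": [0,0,0],"turn": [0,0.02,0]}])

```text
time_s: 13.05
eef_pos: [0.663, -0.0107, 0.136]
ee_rot: [-0.036, 0.708, 0.704, 0.035]
wrist_force: [-0.5, -1.0, -3.7]
grip_width: 0.039
finger_force: 107.3
```

```bash
cat >> h.py <<'E'
def foot(o):
    """tube tilt: mean of visible orange foot + extents"""
    from workcell import arm
    s=arm.snapshot("side");P=cloud(s);m=orange(s)&(P[...,2]>.03)&(P[...,1]<.25)&(P[...,1]>-.02)&(P[...,0]>.58)&(P[...,0]<.75)
    q=P[m];print("foot",len(q),q.min(0).round(3),q.max(0).round(3))
    # plane fit of underside points
    c=q.mean(0);n=np.linalg.svd(q-c)[2][2];print("plane n",n.round(3),"c",c.round(3))
    return s
E
python3 - <<'E'
from workcell import arm
from h import *
o=arm.get_obs();print(o["time_s"],np.round(o["joint_pos"],2),np.round(o["eef_pos"],4),o["wrist_force"],o["grip_width"])
print(np.round(q2R(o["ee_rot"]).as_matrix(),3))
s=foot(o);t=arm.snapshot("top")
cv2.imwrite("pics/s6.png",np.hstack([cv2.resize(s["color"][180:380,170:370],(400,400)),cv2.resize(t["color"][120:320,250:450],(400,400))]))
E
```

```text
13.05 [-0.08  0.6   0.1   1.6  -0.2   0.96  0.12] [ 0.663  -0.0107  0.136 ] [-0.46133449 -1.01901164 -3.69547736] 0.03895767639749005
[[ 0.005  1.    -0.002]
 [ 0.995 -0.005  0.101]
 [ 0.101 -0.003 -0.995]]
foot 262 [0.631 0.063 0.079] [0.691 0.094 0.135]
plane n [-0.033  0.949 -0.313] c [0.66  0.081 0.121]
```

View pics/s6.png

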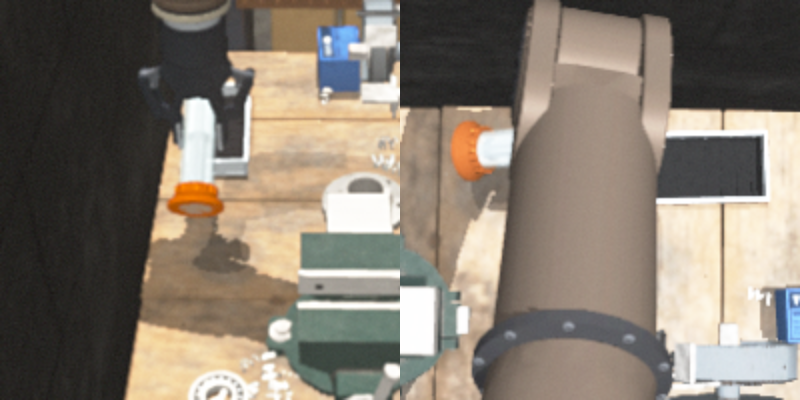

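The tube is tipped as expected: the foot at (195,195) in the left pane has its mouth about 17° above level, with no sag. Next I'll lower it and bring it near level.

```bash
python3 - <<'E'
from workcell import arm
from h import *
o=arm.get_obs();plan(o,np.array([.655,-.012,.091]),Ra(110),6)
E
```

```text
{"dp":[-0.001, -0.001, 0.007],"turn":[-0.0003, 0.0415, -0.0006]},
{"dp":[-0.002, -0.001, 0.007],"turn":[-0.0003, 0.0415, -0.0006]},
{"dp":[-0.002, -0.001, 0.007],"turn":[-0.0003, 0.0415, -0.0006]},
{"dp":[-0.002, -0.001, 0.007],"turn":[-0.0003, 0.0415, -0.0006]},
{"dp":[-0.002, -0.001, 0.007],"turn":[-0.0003, 0.0415, -0.0006]},
{"dp":[-0.003, -0.001, 0.007],"turn":[-0.0003, 0.0415, -0.0006]},
```

Request:
apply_moves(plan=[{"fingers": 0.03,"dp": [-0.001,-0.001,0.007],"turn": [0,0.04,0]},{"fingers": 0.03,"dp": [-0.002,-0.001,0.007],"turn": [0,0.04,0]},{"fingers": 0.03,"dp": [-0.002,-0.001,0.007],"turn": [0,0.04,0]},{"fingers": 0.03,"dp": [-0.002,-0.002,0.007],"turn": [0,0.04,0]},{"fingers": 0.03,"dp": [-0.002,-0.002,0.007],"turn": [0,0.04,0]},{"fingers": 0.03,"dp": [-0.003,-0.001,0.007],"turn": [0,0.04,0]},{"fingers": 0.03,"dp": [0,0,0],"turn": [0,0,0]}])

```text
time_s: 13.73
eef_pos: [0.6541, -0.0115, 0.0902]
ee_rot: [-0.122, 0.698, 0.696, 0.118]
wrist_force: [-0.5, -1.5, -4.6]
grip_width: 0.0386
finger_force: 107.2
```

```bash
python3 - <<'E'
from workcell import arm
from h import *
o=arm.get_obs();print(o["time_s"],np.round(o["joint_pos"],2),np.round(o["eef_pos"],4),o["wrist_force"],o["grip_width"])
print(np.round(q2R(o["ee_rot"]).as_matrix()[:,2],3))
s=foot(o);t=arm.snapshot("top");P=cloud(t)
g=P[(P[...,0]>.4)&(P[...,0]<.77)&(P[...,1]<.1)&(P[...,1]>-.2)&(P[...,2]>.2)];print(g[:,0].max())
E
```

```text
13.7333 [ 0.14  0.68 -0.04  1.63 -0.4   0.92  0.36] [ 0.6541 -0.0115  0.0902] [-0.54083837 -1.47004505 -4.59162122] 0.038614430051131625
[-0.005  0.334 -0.943]
foot 219 [0.621 0.061 0.047] [0.682 0.093 0.109]
plane n [ 0.061 -0.979  0.195] c [0.649 0.082 0.084]
0.7696333357097449
```

Request:
apply_moves(plan=[{"fingers": 0.03,"dp": [0,0,0],"turn": [0,0.04,0]},{"fingers": 0.03,"dp": [0,0,0],"turn": [0,0.04,0]},{"fingers": 0.03,"dp": [0,0,0],"turn": [0,0.04,0]},{"fingers": 0.03,"dp": [0,0,0],"turn": [0,0.04,0]},{"fingers": 0.03,"dp": [0,0,0],"turn": [0,0.04,0]},{"fingers": 0.03,"dp": [0,0,0],"turn": [0,0.04,0]},{"fingers": 0.03,"dp": [0,0,0],"turn": [0,0.04,0]},{"fingers": 0.03,"dp": [0,0,0],"turn": [0,0.04,0]},{"fingers": 0.03,"dp": [0,0,0],"turn": [0,0.04,0]},{"fingers": 0.03,"dp": [0,0,0],"turn": [0,0,0]},{"fingers": 0.03,"dp": [0,0,0],"turn": [0,0,0]},{"fingers": 0.03,"dp": [0,0,0],"turn": [0,0,0]},{"fingers": 0.03,"dp": [0,0,0],"turn": [0,0,0]},{"fingers": 0.03,"dp": [0,0,0],"turn": [0,0,0]},{"fingers": 0.03,"dp": [0,0,0],"turn": [0,0,0]},{"fingers": 0.03,"dp": [0,0,0],"turn": [0,0,0]},{"fingers": 0.03,"dp": [0,0,0],"turn": [0,0,0]},{"fingers": 0.03,"dp": [0,0,0],"turn": [0,0,0]}])

```text
time_s: 15.33
eef_pos: [0.6559, -0.0101, 0.093]
ee_rot: [-0.243, 0.664, 0.664, 0.243]
wrist_force: [-0.4, 0.1, -3.5]
grip_width: 0.0386
finger_force: 107.4
```

```bash
python3 - <<'E'
from workcell import arm
from h import *
o=arm.get_obs();print(o["time_s"],np.round(o["joint_pos"],2),np.round(o["eef_pos"],4),o["wrist_force"],o["grip_width"])
print(np.round(q2R(o["ee_rot"]).as_matrix()[:,2],3))
s=foot(o);t=arm.snapshot("top")
cv2.imwrite("pics/s7.png",np.hstack([cv2.resize(s["color"][180:380,170:370],(400,400)),cv2.resize(t["color"][120:320,250:450],(400,400))]))
E
```

```text
15.3333 [ 0.4   0.8  -0.21  1.56 -0.61  1.06  0.61] [ 0.6559 -0.0101  0.093 ] [-0.40025868  0.1272448  -3.4765955 ] 0.0385706287592931
[-0.     0.645 -0.764]
foot 321 [0.622 0.057 0.082] [0.684 0.088 0.148]
plane n [ 0.017 -0.993 -0.114] c [0.652 0.082 0.117]
```

View pics/s7.png

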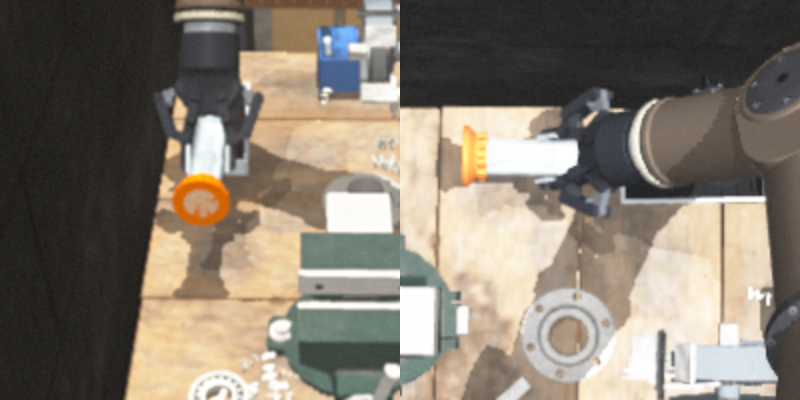

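The tube is tipped with the foot raised: (200,200) left pane, (470,155) right pane. The wrist load is still about 3.5 N, so the reamer hasn't slid out yet. I'll tip a little further.

Request:
apply_moves(plan=[{"fingers": 0.03,"dp": [0.001,0,-0.001],"turn": [0,0.035,0]},{"fingers": 0.03,"dp": [0.001,0,-0.001],"turn": [0,0.035,0]},{"fingers": 0.03,"dp": [0.001,0,-0.001],"turn": [0,0.035,0]},{"fingers": 0.03,"dp": [0,0,0],"turn": [0,0,0]},{"fingers": 0.03,"dp": [0,0,0],"turn": [0,0,0]},{"fingers": 0.03,"dp": [0,0,0],"turn": [0,0,0]},{"fingers": 0.03,"dp": [0,0,0],"turn": [0,0,0]},{"fingers": 0.03,"dp": [0,0,0],"turn": [0,0,0]},{"fingers": 0.03,"dp": [0,0,0],"turn": [0,0,0]},{"fingers": 0.03,"dp": [0,0,0],"turn": [0,0,0]},{"fingers": 0.03,"dp": [0,0,0],"turn": [0,0,0]},{"fingers": 0.03,"dp": [0,0,0],"turn": [0,0,0]}])

```text
time_s: 16.43
eef_pos: [0.656, -0.0096, 0.0975]
ee_rot: [-0.278, 0.651, 0.65, 0.277]
wrist_force: [-0.5, 0.8, -1.2]
grip_width: 0.0386
finger_force: 107.5
```

```bash
python3 - <<'E'
from workcell import arm
from h import *
o=arm.get_obs();print(o["time_s"],np.round(o["joint_pos"],2),np.round(o["eef_pos"],4),o["wrist_force"],o["ft_torque"],o["grip_width"])
print(np.round(q2R(o["ee_rot"]).as_matrix()[:,2],3))
s=foot(o)
t=arm.snapshot("top");P=cloud(t);m=(P[...,2]>.2)&(P[...,2]<.6)
for x0 in np.arange(.35,.75,.05):print(round(x0,2),[(int(1000*q.min()),int(1000*q.max())) if len(q:=P[...,2][m&(abs(P[...,0]-x0-.025)<.025)&(abs(P[...,1]-y-.025)<.025)]) else 0 for y in np.arange(-.4,0,.05)])
E
```

```text
16.4333 [ 0.46  0.84 -0.25  1.54 -0.66  1.12  0.66] [ 0.656  -0.0096  0.0975] [-0.53390537  0.7927951  -1.24581399] [-0.98329008  0.03942078  0.01255534] 0.03862129690448487
[-0.     0.722 -0.692]
foot 384 [0.622 0.07  0.099] [0.685 0.089 0.162]
plane n [ 0.004 -0.977 -0.212] c [0.654 0.08  0.131]
0.35 [(424, 542), 0, 0, 0, (575, 599), (569, 596), 0, 0]
0.4 [(425, 567), 0, (586, 599), (585, 599), (200, 599), (228, 244), 0, 0]
0.45 [(424, 566), (511, 521), (512, 599), (486, 599), (487, 580), (233, 244), 0, 0]
0.5 [(425, 565), 0, (481, 560), (437, 561), (516, 531), 0, 0, 0]
0.55 [(429, 540), (373, 380), (422, 508), (390, 509), 0, 0, 0, 0]
0.6 [0, (337, 388), (397, 461), (280, 459), (220, 396), (201, 286), (200, 233), 0]
0.65 [0, (328, 365), (362, 429), (296, 415), (247, 364), (203, 287), (200, 235), 0]
0.7 [0, 0, (340, 386), (325, 372), (274, 282), 0, 0, 0]
```

The load has dropped from 3.5 N to 1.2 N, so the reamer has slid out. I'll draw the tube back along its axis and look.

Request:
apply_moves(plan=[{"fingers": 0.03,"dp": [0.004,0,0.002],"turn": [0,0,0]},{"fingers": 0.03,"dp": [0.008,0,0.004],"turn": [0,0,0]},{"fingers": 0.03,"dp": [0.01,0,0.005],"turn": [0,0,0]},{"fingers": 0.03,"dp": [0.01,0,0.005],"turn": [0,0,0]},{"fingers": 0.03,"dp": [0.01,0,0.005],"turn": [0,0,0]},{"fingers": 0.03,"dp": [0.01,0,0.005],"turn": [0,0,0]},{"fingers": 0.03,"dp": [0.01,0,0.003],"turn": [0,0,0]}])

```text
time_s: 17.12
eef_pos: [0.6556, 0.056, 0.1224]
ee_rot: [-0.278, 0.65, 0.65, 0.277]
wrist_force: [-0.8, 0.4, -1.5]
grip_width: 0.0391
finger_force: 107.5
```

```bash
python3 - <<'E'
from workcell import arm
from h import *
o=arm.get_obs();print(o["time_s"],np.round(o["eef_pos"],4),o["wrist_force"])
plan(o,np.array([.661,.05,.155]),Ra(26),20)
E
```

```text
17.1167 [0.6556 0.056  0.1224] [-0.7611794   0.38682068 -1.46292968]
{"dp":[0.001, 0.0, -0.001],"turn":[-0.0, -0.0962, 0.0001]},
{"dp":[0.001, 0.0, -0.001],"turn":[-0.0, -0.0962, 0.0001]},
{"dp":[0.001, 0.0, -0.002],"turn":[-0.0, -0.0962, 0.0001]},
{"dp":[0.001, 0.0, -0.002],"turn":[-0.0, -0.0962, 0.0001]},
{"dp":[0.0, 0.0, -0.002],"turn":[-0.0, -0.0962, 0.0001]},
{"dp":[0.0, 0.0, -0.002],"turn":[-0.0, -0.0962, 0.0001]},
{"dp":[0.0, 0.0, -0.002],"turn":[-0.0, -0.0962, 0.0001]},
{"dp":[-0.0, 0.0, -0.002],"turn":[-0.0, -0.0962, 0.0001]},
{"dp":[-0.0, 0.0, -0.002],"turn":[-0.0, -0.0962, 0.0001]},
{"dp":[-0.0, 0.0, -0.002],"turn":[-0.0, -0.0962, 0.0001]},
{"dp":[-0.001, 0.0, -0.002],"turn":[-0.0, -0.0962, 0.0001]},
{"dp":[-0.001, 0.0, -0.002],"turn":[-0.0, -0.0962, 0.0001]},
{"dp":[-0.001, 0.0, -0.001],"turn":[-0.0, -0.0962, 0.0001]},
{"dp":[-0.001, 0.0, -0.001],"turn":[-0.0, -0.0962, 0.0001]},
{"dp":[-0.001, 0.0, -0.001],"turn":[-0.0, -0.0962, 0.0001]},
{"dp":[-0.001, 0.0, -0.001],"turn":[-0.0, -0.0962, 0.0001]},
{"dp":[-0.001, 0.0, -0.001],"turn":[-0.0, -0.0962, 0.0001]},
{"dp":[-0.001, 0.0, -0.001],"turn":[-0.0, -0.0962, 0.0001]},
{"dp":[-0.001, 0.0, -0.001],"turn":[-0.0, -0.0962, 0.0001]},
{"dp":[-0.002, 0.0, -0.001],"turn":[-0.0, -0.0962, 0.0001]},
```

Request:
apply_moves(plan=[{"fingers": 0.03,"dp": [0.001,0,-0.001],"turn": [0,-0.06,0]},{"fingers": 0.03,"dp": [0.001,0,-0.001],"turn": [0,-0.1,0]},{"fingers": 0.03,"dp": [0.001,0,-0.002],"turn": [0,-0.1,0]},{"fingers": 0.03,"dp": [0.001,0,-0.002],"turn": [0,-0.1,0]},{"fingers": 0.03,"dp": [0,0,-0.002],"turn": [0,-0.1,0]},{"fingers": 0.03,"dp": [0,0,-0.002],"turn": [0,-0.1,0]},{"fingers": 0.03,"dp": [0,0,-0.002],"turn": [0,-0.1,0]},{"fingers": 0.03,"dp": [0,0,-0.002],"turn": [0,-0.1,0]},{"fingers": 0.03,"dp": [0,0,-0.002],"turn": [0,-0.1,0]},{"fingers": 0.03,"dp": [0,0,-0.002],"turn": [0,-0.1,0]},{"fingers": 0.03,"dp": [-0.001,0,-0.002],"turn": [0,-0.1,0]},{"fingers": 0.03,"dp": [-0.001,0,-0.002],"turn": [0,-0.1,0]},{"fingers": 0.03,"dp": [-0.001,0,-0.001],"turn": [0,-0.1,0]},{"fingers": 0.03,"dp": [-0.001,0,-0.001],"turn": [0,-0.1,0]},{"fingers": 0.03,"dp": [-0.001,0,-0.001],"turn": [0,-0.1,0]},{"fingers": 0.03,"dp": [-0.001,0,-0.001],"turn": [0,-0.1,0]},{"fingers": 0.03,"dp": [-0.001,0,-0.001],"turn": [0,-0.1,0]},{"fingers": 0.03,"dp": [-0.001,0,-0.001],"turn": [0,-0.1,0]},{"fingers": 0.03,"dp": [-0.001,0,-0.001],"turn": [0,-0.1,0]},{"fingers": 0.03,"dp": [-0.001,0,-0.001],"turn": [0,-0.06,0]}])

```text
time_s: 18.78
eef_pos: [0.6551, 0.0527, 0.1538]
ee_rot: [0.374, 0.598, 0.601, -0.375]
wrist_force: [1.0, 0.2, -1.4]
grip_width: 0.0387
finger_force: 107.5
```

```bash
python3 - <<'E'
from workcell import arm
from h import *
np.set_printoptions(precision=3,suppress=True)
o=arm.get_obs();print(o["time_s"],np.round(o["joint_pos"],2),np.round(o["eef_pos"],4),o["wrist_force"],o["grip_width"])
print(np.round(q2R(o["ee_rot"]).as_matrix()[:,2],3))
s=arm.snapshot("side");t=arm.snapshot("top")
for c in(s,t):
  P=cloud(c);m=orange(c)&(P[...,2]>.02)&(abs(P[...,1])<.15)&(P[...,0]>.58)&(P[...,0]<.75)
  for k in(P[...,2]<.13,P[...,2]>.13):
    q=P[m&k]
    if len(q):print(len(q),q.min(0),q.max(0))
Q=cloud(t);tr=Q[187:221,361:434];b=tr[tr[...,2]>.013];print("tray pts",len(b),np.nanmax(tr[5:-5,5:-5,2]))
cv2.imwrite("pics/s8.png",np.hstack([cv2.resize(s["color"][190:340,190:340],(400,400)),cv2.resize(t["color"][120:300,260:440],(400,400))]))
E
```

```text
18.7833 [-0.89  0.99  0.56  1.46  0.52  1.37 -0.69] [0.655 0.053 0.154] [ 0.993  0.234 -1.443] 0.038741150967412825
[ 0.002 -0.899 -0.439]
15 [0.635 0.088 0.238] [0.668 0.099 0.242]
tray pts 766 0.03320057199537252
```

View pics/s8.png

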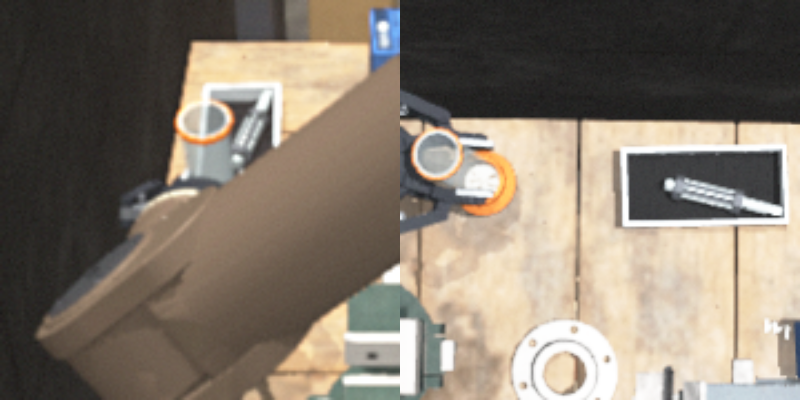

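The reamer lies in the tray, from (668,185) to (780,208) in the right pane. The empty tube leans toward +y: ring at (437,153), foot at (488,185). I'll compute the lean.

```bash
python3 - <<'E'
from workcell import arm
from h import *
import pickle
np.set_printoptions(precision=3,suppress=True)
o=arm.get_obs();t=arm.snapshot("top")
print(ray_at(t,[(299.6,203.2)],.078),ray_at(t,[(276.7,188.9)],.245))
P=cloud(t)
uv=[(380.5+i*6.2,203.2+i*1.3) for i in range(9)]
print([np.round(P[int(v)-2:int(v)+3,int(u)-2:int(u)+3].reshape(-1,3).max(0)[2],3) for u,v in uv]);print(ray_at(t,[uv[0],(431,213.5)],.015))
plan(o,np.array([.655,.05,.14]),Ra(44),5)
E
```

```text
[[0.648 0.044 0.078]] [[0.654 0.076 0.245]]
[np.float64(0.027), np.float64(0.034), np.float64(0.033), np.float64(0.028), np.float64(0.032), np.float64(0.036), np.float64(0.027), np.float64(0.027), np.float64(0.027)]
[[ 0.658 -0.141  0.015]
 [ 0.636 -0.259  0.015]]
{"dp":[0.002, 0.0, 0.002],"turn":[0.0, 0.0623, 0.0013]},
{"dp":[0.002, 0.0, 0.002],"turn":[0.0, 0.0623, 0.0013]},
{"dp":[0.002, 0.0, 0.002],"turn":[0.0, 0.0623, 0.0013]},
{"dp":[0.002, 0.0, 0.002],"turn":[0.0, 0.0623, 0.0013]},
{"dp":[0.002, 0.0, 0.002],"turn":[0.0, 0.0623, 0.0013]},
```

Request:
apply_moves(plan=[{"fingers": 0.03,"dp": [0,0,0],"turn": [0,0.05,0]},{"fingers": 0.03,"dp": [0,0,0],"turn": [0,0.05,0]},{"fingers": 0.03,"dp": [0,0,0],"turn": [0,0.05,0]},{"fingers": 0.03,"dp": [0,0,0],"turn": [0,0.05,0]},{"fingers": 0.03,"dp": [0.009,0,0.0065],"turn": [0,0,0]},{"fingers": 0.03,"dp": [0.009,0,0.0065],"turn": [0,0,0]},{"fingers": 0.03,"dp": [0.009,0,0.0065],"turn": [0,0,0]},{"fingers": 0.03,"dp": [0.009,0,0.0065],"turn": [0,0,0]},{"fingers": 0.03,"dp": [0.009,0,0.0065],"turn": [0,0,0]},{"fingers": 0.03,"dp": [0,0,0],"turn": [0,0,0]}], squeeze=60)

```text
time_s: 19.77
eef_pos: [0.6551, 0.0512, 0.0975]
ee_rot: [0.311, 0.633, 0.635, -0.314]
wrist_force: [-0.0, 0.1, -2.0]
grip_width: 0.0386
finger_force: 107.5
```

```bash
python3 - <<'E'
from workcell import arm
from h import *
np.set_printoptions(precision=3,suppress=True)
o=arm.get_obs();print(o["time_s"],np.round(o["eef_pos"],4),o["wrist_force"],o["grip_width"],q2R(o["ee_rot"]).as_matrix()[:,2])
t=arm.snapshot("top");m=orange(t).astype(np.uint8)[150:240,250:330]
hsv=cv2.cvtColor(t["color"],cv2.COLOR_BGR2HSV);m2=cv2.inRange(hsv,(5,100,150),(20,255,255))[150:240,250:330]
cv2.imwrite("pics/s9.png",cv2.resize(t["color"][160:240,250:330],(500,500)))
E
```

```text
19.7667 [0.655 0.051 0.098] [-0.047  0.103 -2.002] 0.03856177847617203 [-0.002 -0.793 -0.609]
```

View pics/s9.png

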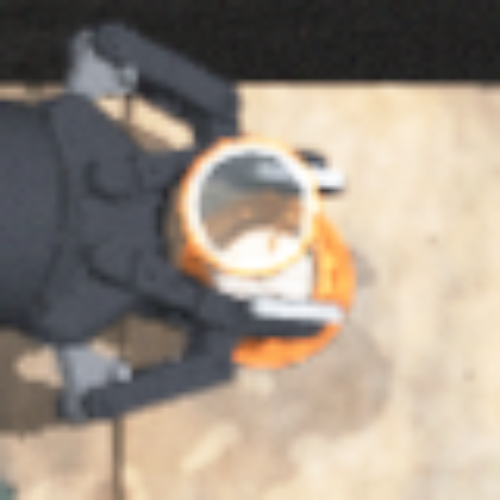

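In this close-up the ring at (247,208) and the foot at about (266,279) have nearly the same offset as when the tube stood upright, so it is nearly vertical. I'll lower it to contact and release.

Request:
apply_moves(plan=[{"fingers": 0.03,"dp": [0.003,0,0.0025],"turn": [0,0,0]},{"fingers": 0.03,"dp": [0.003,0,0.0025],"turn": [0,0,0]},{"fingers": 0.03,"dp": [0.003,0,0.0025],"turn": [0,0,0]},{"fingers": 0.03,"dp": [0,0,0],"turn": [0,0,0]}], squeeze=30)

```text
time_s: 20.15
eef_pos: [0.6589, 0.0487, 0.0959]
ee_rot: [0.316, 0.635, 0.632, -0.312]
wrist_force: [-3.7, 6.9, 36.7]
grip_width: 0.0387
finger_force: 110.2
```

Request:
apply_moves(plan=[{"fingers": 0.03,"dp": [-0.003,0,-0.0022],"turn": [0,0,0]},{"fingers": 0.03,"dp": [-0.002,0,-0.0015],"turn": [0,0,0]},{"fingers": 0.03,"dp": [-0.002,0,-0.0015],"turn": [0,0,0]},{"fingers": 0.03,"dp": [0,0,0],"turn": [0,0,0]}])

```text
time_s: 20.48
eef_pos: [0.6559, 0.0505, 0.0975]
ee_rot: [0.311, 0.635, 0.635, -0.312]
wrist_force: [0.1, 0.0, -1.9]
grip_width: 0.0391
finger_force: 107.6
```

Request:
apply_moves(plan=[{"fingers": 0.03,"dp": [0.001,0,0.001],"turn": [0,0,0]},{"fingers": 0.03,"dp": [0,0,0],"turn": [0,0,0]},{"fingers": 0.05,"dp": [0,0,0],"turn": [0,0,0]},{"fingers": 0.06,"dp": [0,0,0],"turn": [0,0,0]},{"fingers": 0.085,"dp": [0,0,0],"turn": [0,0,0]},{"fingers": 0.085,"dp": [0,0,0],"turn": [0,0,0]},{"fingers": 0.085,"dp": [0,0,0],"turn": [0,0,0]},{"fingers": 0.085,"dp": [0,0,0],"turn": [0,0,0]}])

```text
time_s: 21.15
eef_pos: [0.6559, 0.05, 0.0959]
ee_rot: [0.312, 0.635, 0.635, -0.312]
wrist_force: [0.2, 0.2, 0.1]
grip_width: 0.0851
finger_force: 0.0
```

```bash
cat > chk.py <<'E'
from workcell import arm
from h import *
np.set_printoptions(precision=3,suppress=True)
o=arm.get_obs();print(o["time_s"],np.round(o["eef_pos"],4),o["wrist_force"],o["grip_width"])
for n in("side","top"):
    c=arm.snapshot(n);hsv=cv2.cvtColor(c["color"],cv2.COLOR_BGR2HSV);m=cv2.inRange(hsv,(5,110,140),(20,255,255))
    P=cloud(c);k=(m>0)&(P[...,0]>.58)&(P[...,0]<.75)&(abs(P[...,1])<.13)
    for a,b in((.003,.05),(.15,.22)):
        q=P[k&(P[...,2]>a)&(P[...,2]<b)]
        if len(q)>5:print(n,a,len(q),q.min(0),q.max(0),np.median(q,0))
E
python3 chk.py
```

```text
21.15 [0.656 0.05  0.096] [0.201 0.16  0.145] 0.08513014318887557
side 0.003 60 [0.621 0.067 0.003] [0.65  0.1   0.013] [0.632 0.088 0.009]
top 0.003 242 [0.623 0.033 0.003] [0.686 0.097 0.041] [0.639 0.053 0.011]
top 0.15 16 [0.633 0.043 0.185] [0.659 0.085 0.191] [0.639 0.068 0.187]
```

The tube stands upright at about (0.654, 0.065), roughly 15 mm from its start. Retracting.

Request:
apply_moves(plan=[{"fingers": 0.085,"dp": [0,0,-0.01],"turn": [0,0,0]},{"fingers": 0.085,"dp": [0,0,-0.015],"turn": [0,0,0]},{"fingers": 0.085,"dp": [0,0,-0.02],"turn": [0,0,0]},{"fingers": 0.085,"dp": [0,0,-0.02],"turn": [0,0,0]},{"fingers": 0.085,"dp": [0,0,-0.02],"turn": [0,0,0]},{"fingers": 0.085,"dp": [0,0,-0.02],"turn": [0,0,0]},{"fingers": 0.085,"dp": [0,0,-0.02],"turn": [0,0,0]},{"fingers": 0.085,"dp": [0,0,-0.015],"turn": [0,0,0]},{"fingers": 0.085,"dp": [0,0,0],"turn": [0,0,0]},{"fingers": 0.085,"dp": [0,0,0],"turn": [0,0,0]}])

```text
time_s: 22.08
eef_pos: [0.6562, 0.1619, 0.1818]
ee_rot: [0.312, 0.634, 0.635, -0.311]
wrist_force: [0.5, -1.2, -0.7]
grip_width: 0.0848
finger_force: 0.0
```

```bash
python3 chk.py; python3 - <<'E'
from workcell import arm
from h import *
np.set_printoptions(precision=3,suppress=True)
t=arm.snapshot("top");P=cloud(t);b=t["color"].max(2)
k=(P[...,0]>.622)&(P[...,0]<.69)&(P[...,1]<-.1)&(P[...,1]>-.258)&(b>70)
q=P[k];c=q.mean(0);ax=np.linalg.svd(q-c,full_matrices=False)[2][0];s=(q-c)@ax
print(len(q),c,ax,s.min(),s.max());print([(round(float(a),3),np.median(q[(s>=a)&(s<a+.015)],0)) for a in np.arange(s.min(),s.max(),.015)])
E
```

```text
22.0833 [0.656 0.162 0.182] [ 0.467 -1.166 -0.714] 0.08477994571584385
top 0.003 254 [0.624 0.033 0.003] [0.685 0.097 0.047] [0.64  0.052 0.011]
top 0.15 18 [0.633 0.043 0.163] [0.66  0.085 0.189] [0.637 0.068 0.187]
544 [ 0.645 -0.192  0.02 ] [-0.177 -0.984 -0.019] -0.07014092557084843 0.06834036010919602
[(-0.07, array([ 0.656, -0.136,  0.018])), (-0.055, array([ 0.656, -0.147,  0.024])), (-0.04, array([ 0.651, -0.159,  0.022])), (-0.025, array([ 0.649, -0.175,  0.023])), (-0.01, array([ 0.645, -0.19 ,  0.023])), (0.005, array([ 0.642, -0.205,  0.024])), (0.02, array([ 0.64 , -0.218,  0.022])), (0.035, array([ 0.636, -0.234,  0.022])), (0.05, array([ 0.634, -0.248,  0.021])), (0.065, array([ 0.629, -0.257,  0.019]))]
```

The reamer's surface heights run level at 18–24 mm along its length, with its middle about 20 mm from the tray centre. The tube is upright and the gripper is clear, so I'm handing in.

```bash
python3 -c "
from workcell import arm
print(arm.sign_off())"
```

```text
the job is handed in; nothing more can be done
None
```

I handed the job in at about 22 s: the reamer lies flat in the tray and the empty tube stands upright about 15 mm from where it started. The first grasp was too shallow and the tube pivoted in the fingers, so I stood it back up and regripped it. I saw no sign that the flange, bearing or carton moved, but I did not re-measure them, and the hand-in gave no verdict.

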